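# Slide the lidded canister up the ramp into its bay

### The job

Park the low, wide stoneware canister in its raised wooden bay: slide it up the ramp and over the lip without lifting it, its lid staying squarely on, until it stands flat on the bay's floor. Keep pushing it gently towards the rear until the sprung buffer there pushes back with about 10 N (never more than 20 N), then leave it standing against the buffer, and leave the mug, tin and shaker where they are.

Things in the scene. Friction and masses are not known exactly. Their poses are not given: they have to be found in the camera images.
- canister: Low, wide white stoneware canister, to be parked: an upright drum 132 mm across with vertical sides, 95 mm high, 0.43 to 0.8 kg, too wide to grip. Origin at the centre of its underside, z up. It starts on the worktop before the foot of the ramp, up to 50 mm off the ramp's centre line. (A taller one at the back is a bystander.)
- lid: Round wooden lid lying loose on top of the canister (nothing but friction holds it): 140 mm across, 18 mm thick, with a 20 mm knob to 41 mm; 0.16 kg. Origin at the centre of its underside.
- stand: Fixed wooden bay with a ramp, 176 mm wide. Origin on the worktop (z = 0), on the centre line; x points up the ramp to the rear, y across, z up. Along its x: ramp foot at -200 mm; a lip from -101 to -91 mm; then the bay's floor, 14 mm above the worktop, to +140 mm. A canister that has just dropped behind the lip has its centre at x = -25 mm.
- buffer: Steel bracket of the sprung buffer, 90 mm wide, 85 mm high, fixed at the rear of the bay; origin at the foot of the bracket's front face (stand x = +132 mm), x to the rear. A screw stem on it carries a round rubber pad, 48 mm across, centre 64 mm above the worktop, facing the ramp.
- mug: Bystander: light blue mug with a handle, 81 mm across, 94 mm high, origin under its centre. It stands under the wall shelf, which overhangs the back of the worktop from 0.61 m ahead of the robot's axis on, its underside 0.48 m above the worktop: keep the arm clear of it.
- shaker: Bystander: salt shaker, 44 mm across, 90 mm high, origin under its centre.
- tin: Bystander: flat food tin, 87 mm across, 40 mm high, origin under its centre.
- ramp_foot (a point): Middle of the ramp's foot, height 0 (stand x = -200 mm). From here the ramp rises straight to 22 mm at the lip (12 degrees); it has no sides. Axes as the stand's.
- lip (a point): Middle of the lip's top, 22 mm above the worktop and 8 mm above the bay's floor behind it (stand x = -96 mm). Behind the lip, cheeks run along both sides of the floor: inner faces 80 mm either side of the centre line, tops 36 mm above the worktop.
- buffer_mount (a point): Where the stem leaves the bracket, axes as the stand's. How far the stem is screwed out is unknown and not reported: the free pad face is 50 to 80 mm before this point; find it by feel. The pad gives 1 N per mm pressed in, 18 mm at most, and pushes the canister back some mm when let go. Sliding the canister on the level alone takes 2 to 9 N.

How it is judged:
On the way:
1. the canister, standing in the bay behind the lip, is pressed against the sprung buffer with more than 5 N (contact force between canister and buffer above 5 N and z of canister in the frame of stand below 0.018 m and angle between canister's own z axis and vertical below 0.06 rad), for 0.1 s.
At the end, for the whole second after the job is handed in: The canister stands upright (within 0.04 rad) and still on the floor of the bay behind the lip, touching the sprung buffer (more than 0.2 N), with its lid flat on top and centred within 15 mm (x of canister in the frame of stand above -0.032 m and z of canister in the frame of stand between 0.01 and 0.018 m and angle between canister's own z axis and vertical below 0.04 rad and contact force between canister and buffer above 0.2 N and horizontal distance between lid and canister below 0.015 m and angle between lid's own z axis and vertical below 0.06 rad and linear speed of canister below 0.01 m/s).
It fails at once if the canister is rammed against the buffer (over 20 N) (contact force between canister and buffer above 20 N).
It fails at once if the canister is lifted or tipped over (height (world z) of canister above 0.05 m or angle between canister's own z axis and vertical above 0.45 rad).
It fails at once if the lid comes off (distance between lid and canister above 0.125 m).
It fails at once if a bystander is shifted by more than 20 mm (distance of any of mug, shaker, tin from where it was at the start of the episode above 0.02 m).
It also fails if it takes over 64 s, if anything falls off the work surface, if the arm or the gripper's body presses on something with over 40 N, if the wrist force passes 120 N, or if a joint passes its speed limit or range.

### The arm

A 6-joint arm with a two-finger parallel gripper is mounted at the origin on a cart in front of the work surface, level with it; the furniture and walls round the work are solid. World frame = base frame: x ahead of the robot, y to its left, z up, the work surface at z = 0. Lengths are in m, angles in rad, forces in N, time in s.
With the tool pointing down it reaches from about 0.35 to 0.775 m from the base axis. Payload 7.3 kg.
Tool frame: the origin (TCP) lies at the very end of the fingers, on their centre line; the grasp point (between the pads) lies 19 mm behind it; x points along the fingers, y is the direction in which the jaws open and shut, and the axes are right-handed (so a half turn about x gives the same grasp; the last joint's range is limited). The gripper opens to 92 mm and grips with 3 to 60 N. Pads are 19 mm wide; open, the fingers measure 130 mm over their backs; the gripper's body (75 mm by 190 mm) begins 47 mm behind the grasp point.
Start: joints at [-1.268, 0.342, 1.524, -0, 1.275, -0.146], TCP at [0.228, -0.473, 0.227] pointing down, gripper open.
Joint ranges: [-2.53, 2.53], [-0.77, 2.02], [0.04, 2.7], [-1, 4.14], [0.28, 2.66], [-3.11, 3.11]. Speed limits (rad/s): [2.57, 2.57, 3.14, 3.14, 3.14, 3.14].

### API

Orientations are given as [roll, pitch, yaw] about the fixed x, y, z axes, in that order (R = Rz(yaw) Ry(pitch) Rx(roll)).
In Python, from cell import observe, vision, job gives the robot as it stands.
- The arm moves only by the tool send_rows, never from a script. Its argument "motion" is a list of rows, each an object with "hand": the opening, from -1 (shut) to 1 (fully open), so that 0 is half open; "slide": the shift along the tool's x, y, z in mm, a list of three; "spin": the turn about the tool's x in rad. In form: [{"hand": hand, "slide": [tx, ty, tz], "spin": spin}, ...]. A call has 1 to 8 rows; each row shifts and turns the pose as measured when the row begins, along the tool's axes as they then stand; what a row does not reach is not made up. A row lasts 1/10 s, in which the tool goes at most 50 mm and 8.59 degrees, less where a joint would pass 70% of its speed; a pose out of reach is approached as far as the arm can. A call with a gripper value outside its range is refused whole. The fingers move at their own pace and stop on an object; "grip_force" is the grip in N (left out, the last holds). Time passes only in rows, so rows that do not move let the fingers close. It gives the time, the measured TCP pose, the force and the opening at its end, in the units of the state.
- observe(): the state, without advancing time (a new reading comes with each control period).
- vision.read_camera(name): name is "side" or "top"; returns a dict with "pixels" (480x640x3 uint8, blue, green, red), "range_z" (480x640 float32, m along the optical axis (not along the pixel's ray), 0 where there is no reading), "fx", "fy", "cx", "cy" (pixels), "distortion" ([k1, k2, p1, p2, k3] as OpenCV has them; the pictures are not rectified), "world_from_camera" (4x4, takes a point from camera to world coordinates). Camera axes: x right, y down, z forward; pixel columns grow to the right and rows downward; lengths in m; the calibration is good to about 2 mm. A picture is of the moment at which its call begins.
- job.hand_in(): hands the job in, once; it reports no verdict.
Trained networks look in a picture, given as the dict that the camera call returned (one of the last four; its "shot" number tells which), for a name from the list of things; names that differ only in an ending like _2 or _b are one class to them, and where a whole thing is asked for, a point or a joint stands for the part that bears it (a point fixed in the world has none). Each returns a list of dicts, best first, with "conf" (0 to 1); they miss things now and then, are a little off and sometimes report something else, mostly with a low value. They report only what shows in the picture. A call takes as long as a camera call.
- vision.search_frame(picture, thing): "uv" ([column, row] in pixels, amid what is visible of it).
- vision.cut_out(picture, thing): "mask" (480x640 bool, what is visible of it) and "uv" ([column, row] in pixels, amid what is visible of it).
The state is a dict: "time": time; "qpos": joint angles; "qvel": joint speeds; "joint_efforts": joint torques, N m; "tool_pos": TCP position; "tool_rot": TCP orientation; "contact_force": force on the tool from outside, world axes, zero at the start; "torque": the same for the moment, N m; "opening": finger opening in m.
Only numpy, scipy, OpenCV 4.12 (cv2) and the standard library are available. Lean on these libraries where they do the work, as an engineer would, in place of code of your own. Each camera call takes 0.05 s, during which the arm holds its last target.

## Working session

There is one attempt and no reset: what is moved stays moved. The work goes in short steps, Python scripts to look and compute and a tool call to move; the robot and the scene stay as the last step left them, time stands still between calls to the robot, and variables do not carry over. Pictures are saved under pics/ and viewed, and the job is handed in when it is done.

Besides the shell and the picture viewer there is one more tool, called after "Emit:" by a JSON object that holds its "op" and its "data", one argument or row to a line. send_rows: Moves the arm, as the interface text tells. Its arguments: {"type":"object","properties":{"motion":{"type":"array","items":{"type":"object","properties":{"hand":{"type":"number"},"slide":{"type":"array","items":{"type":"number"}},"spin":{"type":"number"}}}},"grip_force":{"type":"number"}},"required":["motion"]}

```bash
ls; mkdir -p pics; python3 - <<'E'
from cell import observe, vision, job
import cv2, numpy as np, pickle
s=observe(); print(s)
for n in ("side","top"):
    p=vision.read_camera(n); cv2.imwrite(f"pics/{n}0.png",p["pixels"]); 
    print(n,p["fx"],p["cx"],p["distortion"],np.round(p["world_from_camera"],3).tolist())
    pickle.dump(p,open(f"{n}0.pkl","wb"))
    for t in ["canister","lid","stand","buffer","mug","shaker","tin"]:
        r=vision.cut_out(p,t)
        for d in r[:3]:
            m=d["mask"]; z=p["range_z"]; v,u=np.nonzero(m&(z>0)); 
            pts=cv2.undistortPoints(np.stack([u,v],1).astype(np.float64)[:,None],np.array([[p["fx"],0,p["cx"]],[0,p["fy"],p["cy"]],[0,0,1]]),np.array(p["distortion"]))[:,0]
            Z=z[v,u]; P=np.c_[pts*Z[:,None],Z,np.ones(len(Z))]@np.array(p["world_from_camera"]).T
            print(t,round(d["conf"],2),np.round(d["uv"]),len(Z),np.round(np.percentile(P[:,:3],[3,50,97],axis=0),3).tolist() if len(Z) else None)
E
```

```text
pics
{'time': 0.0, 'qpos': array([-1.26799858e+00,  3.42719178e-01,  1.52505440e+00,  2.17604957e-05,
        1.27536490e+00, -1.45977140e-01]), 'qvel': array([-0.00075602,  0.00102397,  0.00117354,  0.00196665, -0.00103931,
        0.00025531]), 'joint_efforts': array([-7.55896945e-04, -4.31244206e+01, -2.44226092e+01,  7.15351151e-02,
        5.58750762e-02, -1.20217610e-04]), 'tool_pos': array([ 0.22768985, -0.47259743,  0.22603375]), 'tool_rot': array([-1.73023339,  1.56925036,  1.8601278 ]), 'contact_force': array([-0.09463876, -0.42619945,  0.33614752]), 'torque': array([-0.00015198,  0.00114652, -0.0142455 ]), 'opening': 0.09171929194748633}
side 546.4758129376031 320.7820472528791 [-0.02698485  0.          0.          0.          0.        ] [[-0.955, -0.117, 0.273, 0.147], [-0.296, 0.454, -0.84, 1.153], [-0.026, -0.883, -0.468, 0.749], [0.0, 0.0, 0.0, 1.0]]
canister 0.84 [321. 334.] 1936 [[0.392, 0.238, 0.007], [0.437, 0.282, 0.05], [0.504, 0.292, 0.089]]
lid 0.84 [319. 300.] 2176 [[0.392, 0.167, 0.098], [0.45, 0.24, 0.111], [0.515, 0.293, 0.119]]
lid 0.17 [369. 224.] 897 [[
[... 860 characters left out ...]
0.18, 0.073]]
lid 0.6 [184. 261.] 3810 [[0.394, 0.162, 0.106], [0.453, 0.222, 0.111], [0.514, 0.283, 0.115]]
lid 0.16 [349. 264.] 12208 [[0.381, -0.272, 0.001], [0.463, -0.116, 0.014], [0.547, 0.049, 0.075]]
stand 0.74 [351. 259.] 12345 [[0.38, -0.272, 0.001], [0.463, -0.117, 0.014], [0.548, 0.049, 0.074]]
buffer 0.89 [412. 260.] 1198 [[0.416, -0.276, 0.015], [0.458, -0.264, 0.063], [0.499, -0.205, 0.099]]
mug 0.89 [276. 152.] 1020 [[0.653, 0.002, 0.004], [0.707, 0.045, 0.024], [0.742, 0.075, 0.093]]
shaker 0.73 [206. 157.] 366 [[0.677, 0.186, 0.013], [0.689, 0.197, 0.07], [0.707, 0.214, 0.089]]
tin 0.77 [456. 337.] 1385 [[0.257, -0.393, 0.005], [0.296, -0.353, 0.036], [0.334, -0.316, 0.04]]
```

View pics/side0.png

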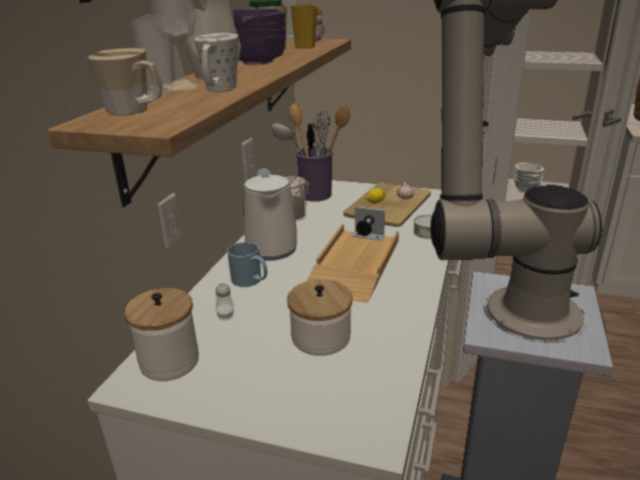

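View pics/top0.png

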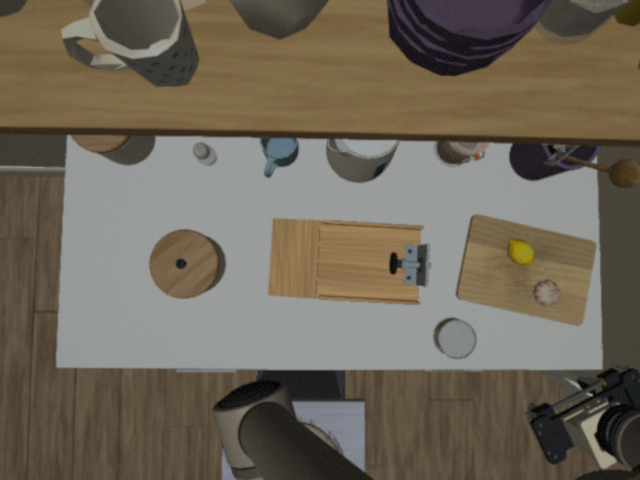

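The side view shows the lidded canister at (320,315), with the ramp and bay beyond it at (355,260) and the buffer at (369,225). The top view shows the lid at (184,262), the stand spanning columns 270–423, and the pad at about (395,262). Next I'll fit precise poses.

```bash
cat > h.py <<'E'
from cell import observe, vision, job
import cv2, numpy as np
from scipy.spatial.transform import Rotation as R
def cloud(p,m):
    z=p["range_z"]; v,u=np.nonzero(m&(z>0))
    K=np.array([[p["fx"],0,p["cx"]],[0,p["fy"],p["cy"]],[0,0,1]])
    q=cv2.undistortPoints(np.stack([u,v],1).astype(float)[:,None],K,np.array(p["distortion"]))[:,0]
    Z=z[v,u]; return (np.c_[q*Z[:,None],Z,np.ones(len(Z))]@np.array(p["world_from_camera"]).T)[:,:3]
def axes():
    return R.from_euler("xyz",observe()["tool_rot"]).as_matrix()
E
python3 - <<'E'
from h import *
for n in ("top","side"):
    p=vision.read_camera(n)
    m=vision.cut_out(p,"stand")[0]["mask"]; P=cloud(p,m)
    q=P[P[:,2]<0.045]
    print(n,cv2.minAreaRect((q[:,:2]*1000).astype(np.float32)))
    for it in range(6):
        # ramp and floor fit: direction of ramp
        pass
    fl=P[(P[:,2]<0.018)]
    # edges of the stand sides: as function of y
    for y in np.arange(-0.28,0.08,0.02):
        s=P[abs(P[:,1]-y)<0.005]
        if len(s)>10: print(round(y,2),len(s),np.round([s[:,0].min(),s[:,0].max(),np.median(s[:,2]),np.percentile(s[:,2],95)],3))
    m=vision.cut_out(p,"lid")[0]["mask"]; P=cloud(p,m); q=P[(P[:,2]>0.103)&(P[:,2]<0.118)]
    print("lid",cv2.minEnclosingCircle((q[:,:2]*1000).astype(np.float32)),q.mean(0))
    m=vision.cut_out(p,"buffer")[0]["mask"]; P=cloud(p,m); q=P[(P[:,2]>0.03)]
    print("buf", np.round(np.percentile(q,[1,10,50,90,99],axis=0),3).tolist())
    f=q[(q[:,1]>-0.24)]; print("pad-ish", len(f), np.round(np.percentile(f,[2,50,98],axis=0),3).tolist())
print(observe()["tool_rot"],np.round(axes(),3))
E
```

```text
top ((464.4388732910156, -122.19580078125), (369.0362854003906, 183.55169677734375), 87.46064758300781)
-0.28 109 [0.376 0.549 0.015 0.099]
-0.26 351 [0.37  0.55  0.017 0.067]
-0.24 360 [0.372 0.55  0.014 0.066]
-0.22 297 [0.368 0.547 0.014 0.07 ]
-0.2 371 [0.374 0.546 0.014 0.068]
-0.18 329 [0.373 0.548 0.013 0.035]
-0.16 347 [0.376 0.548 0.014 0.034]
-0.14 368 [0.375 0.55  0.013 0.034]
-0.12 358 [0.377 0.552 0.013 0.034]
-0.1 348 [0.377 0.557 0.014 0.034]
-0.08 342 [0.379 0.554 0.014 0.034]
-0.06 347 [0.379 0.553 0.014 0.032]
-0.04 351 [0.38  0.555 0.021 0.024]
-0.02 348 [0.378 0.557 0.017 0.02 ]
0.0 338 [0.381 0.557 0.013 0.016]
0.02 335 [0.383 0.557 0.008 0.012]
0.04 345 [0.384 0.559 0.004 0.007]
0.06 176 [ 0.384  0.557 -0.     0.003]
lid ((453.3656005859375, 224.43190002441406), 70.02579498291016) [0.45297704 0.22264492 0.11083601]
buf [[0.414, -0.287, 0.032], [0.427, -0.274, 0.053], [0.458, -0.27, 0.074], [0.487, -0.207, 0.097], [0.5, -0.204, 0.101]]
pad-ish 237 [[0.441, -0.238, 0.049], [0.46, -0.211, 0.073], [0.481, -0.204, 0.089]]
side ((473.09039306640625, -204.7243347167968
[... 414 characters left out ...]
0.034]
-0.08 141 [0.379 0.555 0.014 0.034]
-0.06 99 [0.379 0.556 0.015 0.035]
-0.04 146 [0.381 0.557 0.021 0.024]
-0.02 188 [0.382 0.556 0.018 0.022]
0.0 169 [0.383 0.555 0.013 0.016]
0.02 74 [0.384 0.46  0.009 0.013]
0.04 59 [0.385 0.434 0.005 0.008]
0.06 35 [0.386 0.426 0.001 0.004]
lid ((455.54248046875, 228.14280700683594), 70.41567993164062) [0.4524743  0.23645655 0.11102044]
buf [[0.415, -0.278, 0.031], [0.423, -0.275, 0.046], [0.453, -0.268, 0.07], [0.487, -0.204, 0.091], [0.499, -0.2, 0.099]]
pad-ish 207 [[0.44, -0.213, 0.045], [0.461, -0.205, 0.067], [0.483, -0.199, 0.086]]
[ 1.8242442   1.57071817 -0.86857163] [[ 0.     0.434 -0.901]
 [-0.    -0.901 -0.434]
 [-1.     0.    -0.   ]]
```

Fit results:
- **Stand:** its axis points at (−0.04, −1), the centre line is x ≈ 0.469 + 0.04·y, the foot is at y ≈ 0.062 and the origin is near (0.4635, −0.138).
- **Canister:** centred at (0.454, 0.2235), about 24 mm off the centre line towards −x.
- **Pad:** its free face is at y ≈ −0.202.

First I'll turn the hand so tool z points along the push.

Emit:
{"op": "send_rows", "data": {
  "motion": [
    {"hand": 0.2, "slide": [0, 0, -30], "spin": -0.135},
    {"hand": 0.2, "slide": [0, 0, -30], "spin": -0.135},
    {"hand": 0.2, "slide": [0, 0, -30], "spin": -0.135},
    {"hand": 0.2, "slide": [0, 0, -30], "spin": -0.135},
    {"hand": 0.2, "slide": [0, 0, -30], "spin": -0.135},
    {"hand": 0.2, "slide": [0, 0, 0], "spin": -0.135},
    {"hand": 0.2, "slide": [0, 0, 0], "spin": -0.135},
    {"hand": 0.2, "slide": [0, 0, 0], "spin": -0.135}
  ]
}}

```text
time: 2.0
tool_pos: [0.3421, -0.3717, 0.2265]
tool_rot: [0.745, 1.57, -0.827]
contact_force: [0.2, 0.9, -0.6]
opening: 0.0553
```

```bash
cat > st.py <<'E'
from h import *
import sys
s=observe(); A=axes(); t=s["tool_pos"]
print(round(s["time"],2),"tcp",np.round(t,4),"open",round(s["opening"],4),"F",np.round(s["contact_force"],2),"q",np.round(s["qpos"],2))
print("zdir",np.round(A[:,2],3),"ydir",np.round(A[:,1],3))
if len(sys.argv)>3:
    g=np.array([float(a) for a in sys.argv[1:4]])
    print("tool delta mm",np.round(A.T@(g-t)*1000,1))
    d=np.array([-0.04,-1,0])/np.hypot(.04,1)
    print("spin needed",-np.arctan2(A[0,2]*d[1]-A[1,2]*d[0],A[:,2]@d))
E
python3 st.py 0.45 -0.2 0.227
```

```text
2.0 tcp [ 0.3421 -0.3717  0.2265] open 0.0553 F [ 0.22  0.88 -0.57] q [-0.98  0.31  1.58  0.    1.26 -0.98]
zdir [-0.001 -1.     0.001] ydir [ 1.    -0.001  0.001]
tool delta mm [  -0.5  107.7 -171.9]
spin needed 0.03877448523759704
```

Emit:
{"op": "send_rows", "data": {
  "motion": [
    {"hand": 0.5, "slide": [0, 27, -40], "spin": 0.04},
    {"hand": 0.5, "slide": [0, 27, -40], "spin": 0},
    {"hand": 0.5, "slide": [0, 27, -40], "spin": 0},
    {"hand": 0.5, "slide": [0, 27, -40], "spin": 0},
    {"hand": 0.5, "slide": [0, 0, -50], "spin": 0},
    {"hand": 0.5, "slide": [0, 0, -50], "spin": 0},
    {"hand": 0.5, "slide": [0, 0, -50], "spin": 0},
    {"hand": 0.5, "slide": [0, 0, -50], "spin": 0}
  ]
}}

```text
time: 2.8
tool_pos: [0.4667, -0.0154, 0.2254]
tool_rot: [0.815, 1.565, -0.801]
contact_force: [0.8, -0.8, 1.0]
opening: 0.0692
```

```bash
python3 st.py 0.455 0.325 0.18
```

```text
2.8 tcp [ 0.4667 -0.0154  0.2254] open 0.0692 F [ 0.83 -0.77  1.03] q [-0.2   0.23  1.68 -0.    1.22 -0.15]
zdir [-0.045 -0.999  0.004] ydir [ 0.999 -0.045  0.004]
tool delta mm [  44.   -27.3 -339.7]
spin needed -0.005377814966578948
```

Emit:
{"op": "send_rows", "data": {
  "motion": [
    {"hand": 0.5, "slide": [0, -4, -48], "spin": 0},
    {"hand": 0.5, "slide": [0, -4, -48], "spin": 0},
    {"hand": 0.5, "slide": [0, -4, -48], "spin": 0},
    {"hand": 0.5, "slide": [0, -4, -48], "spin": 0},
    {"hand": 0.5, "slide": [0, -4, -48], "spin": 0},
    {"hand": 0.5, "slide": [0, -4, -48], "spin": 0},
    {"hand": 0.5, "slide": [0, -4, -48], "spin": 0},
    {"hand": 0.5, "slide": [0, 0, 0], "spin": 0}
  ]
}}

```text
time: 3.6
tool_pos: [0.4506, 0.3397, 0.225]
tool_rot: [1.427, 1.562, -0.184]
contact_force: [-0.0, -1.4, -0.4]
opening: 0.0687
```

```bash
python3 st.py 0.457 0.325 0.06
```

```text
3.6 tcp [0.4506 0.3397 0.225 ] open 0.0687 F [-0.05 -1.4  -0.41] q [ 0.51  0.41  1.42 -0.01  1.3   0.55]
zdir [-0.04  -0.999  0.001] ydir [ 0.999 -0.04   0.008]
tool delta mm [165.    5.6  14.2]
spin needed 3.532292834715074e-05
```

Emit:
{"op": "send_rows", "data": {
  "motion": [
    {"hand": 0.5, "slide": [40, 2, 0], "spin": 0},
    {"hand": 0.5, "slide": [40, 2, 0], "spin": 0},
    {"hand": 0.5, "slide": [40, 2, 0], "spin": 0},
    {"hand": 0.5, "slide": [30, 1, 0], "spin": 0},
    {"hand": 0.5, "slide": [15, 0, 0], "spin": 0},
    {"hand": 0.5, "slide": [0, 0, 0], "spin": 0}
  ]
}}

```text
time: 4.2
tool_pos: [0.4605, 0.3399, 0.0557]
tool_rot: [1.56, 1.558, -0.047]
contact_force: [0.1, -0.1, 0.5]
opening: 0.0692
```

```bash
python3 st.py 0.457 0.3 0.058; python3 - <<'E'
from h import *
p=vision.read_camera("side"); cv2.imwrite("pics/s1.png",p["pixels"])
E
```

```text
4.2 tcp [0.4605 0.3399 0.0557] open 0.0692 F [ 0.09 -0.13  0.46] q [ 0.51  0.61  1.61 -0.01  0.92  0.55]
zdir [-0.036 -0.999  0.   ] ydir [ 0.999 -0.036  0.013]
tool delta mm [-2.4 -2.  40. ]
spin needed 0.0040872840861632224
```

View pics/s1.png

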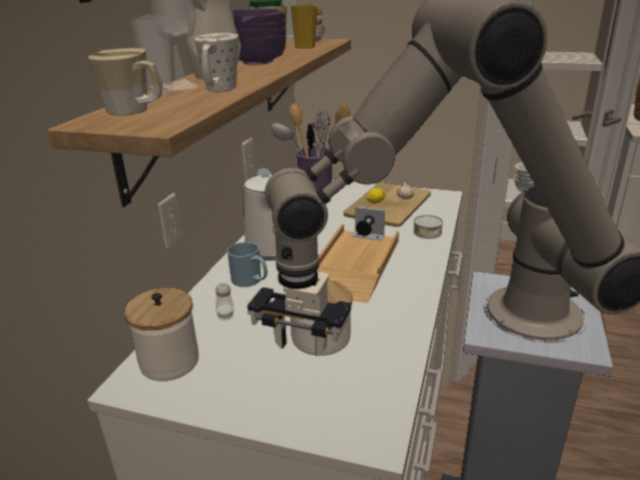

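Emit:
{"op": "send_rows", "data": {
  "motion": [
    {"hand": 0.5, "slide": [0, -2, 14], "spin": 0.004},
    {"hand": 0.5, "slide": [0, -1, 14], "spin": 0},
    {"hand": 0.5, "slide": [0, 0, 8], "spin": 0},
    {"hand": 0.5, "slide": [0, 0, 6], "spin": 0},
    {"hand": 0.5, "slide": [0, 0, 6], "spin": 0},
    {"hand": 0.5, "slide": [0, 0, 6], "spin": 0},
    {"hand": 0.5, "slide": [0, 0, 6], "spin": 0},
    {"hand": 0.5, "slide": [0, 0, 6], "spin": 0}
  ]
}}

```text
time: 5.05
tool_pos: [0.4591, 0.2736, 0.0626]
tool_rot: [1.932, 1.545, 0.32]
contact_force: [0.3, 4.1, -1.5]
opening: 0.0687
```

```bash
python3 st.py 0.4725 0.12 0.058; cat > look.py <<'E'
from h import *
import sys
# stand frame
o=np.array([0.4635,-0.138]); d=np.array([-.04,-1])/np.hypot(.04,1); n=np.array([1,-.04])/np.hypot(.04,1)
for c in ("top","side"):
    p=vision.read_camera(c); cv2.imwrite(f"pics/{sys.argv[1]}_{c}.png",p["pixels"])
    r=vision.cut_out(p,"lid")
    if r:
        P=cloud(p,r[0]["mask"]); q=P[(P[:,2]>0.09)]
        if len(q)<30: continue
        m=np.median(q,0); U,S,V=np.linalg.svd(q-q.mean(0)); 
        c2=cv2.minEnclosingCircle((q[:,:2]*1000).astype(np.float32))
        print(c,"lid",round(r[0]["conf"],2),"circle",np.round(c2[0],1),round(c2[1],1),"zmed",round(m[2],4),"stand",np.round([(np.array(c2[0])/1000-o)@d*1000,(np.array(c2[0])/1000-o)@n*1000],1))
        # tilt fit on flat top
        A=np.c_[q[:,:2],np.ones(len(q))]; k=np.linalg.lstsq(A,q[:,2],rcond=None)[0]
        for _ in range(5):
            e=abs(A@k-q[:,2])<0.004; k=np.linalg.lstsq(A[e],q[e,2],rcond=None)[0]
        print("   slope along",round(-k[:2]@d*-1,3),"across",round(k[:2]@n,3))
E
python3 look.py a1
```

```text
5.05 tcp [0.4591 0.2736 0.0626] open 0.0687 F [ 0.31  4.12 -1.48] q [ 0.4   0.53  1.73 -0.    0.85  0.44]
zdir [-0.041 -0.999 -0.009] ydir [ 0.999 -0.041  0.025]
tool delta mm [  3.7  19.5 153. ]
spin needed -0.0006244885186086237
top lid 0.74 circle [452.6 203.7] 70.1 zmed 0.1112 stand [-341.   -24.6]
   slope along -0.012 across 0.002
side lid 0.86 circle [435.  220.9] 81.7 zmed 0.1102 stand [-357.5  -42.9]
   slope along 0.017 across 0.022
```

Emit:
{"op": "send_rows", "data": {
  "motion": [
    {"hand": 0.5, "slide": [0.6, 1.5, 10], "spin": 0},
    {"hand": 0.5, "slide": [0.6, 1.5, 10], "spin": 0},
    {"hand": 0.5, "slide": [0.6, 2, 10], "spin": 0},
    {"hand": 0.5, "slide": [0.6, 2, 10], "spin": 0},
    {"hand": 0.5, "slide": [0.6, 2, 10], "spin": 0},
    {"hand": 0.5, "slide": [0.6, 2, 10], "spin": 0},
    {"hand": 0.5, "slide": [0.6, 2, 10], "spin": 0}
  ]
}}

```text
time: 5.95
tool_pos: [0.4715, 0.2107, 0.0622]
tool_rot: [2.229, 1.531, 0.616]
contact_force: [-1.8, 8.5, 5.5]
opening: 0.0689
```

```bash
python3 st.py 0.4725 0.12 0.058; python3 look.py a2
```

```text
5.95 tcp [0.4715 0.2107 0.0622] open 0.0689 F [-1.8   8.49  5.54] q [0.26 0.5  1.79 0.02 0.81 0.29]
zdir [-0.042 -0.999 -0.025] ydir [ 0.999 -0.042  0.032]
tool delta mm [ 2.2  4.7 90.7]
spin needed -0.001721062479318078
top lid 0.86 circle [464.5 140.7] 70.1 zmed 0.111 stand [-278.5  -10.1]
   slope along -0.003 across -0.0
side lid 0.58 circle [465.6 142.8] 69.6 zmed 0.1104 stand [-280.7   -9.2]
   slope along 0.054 across 0.005
```

View pics/a2_side.png

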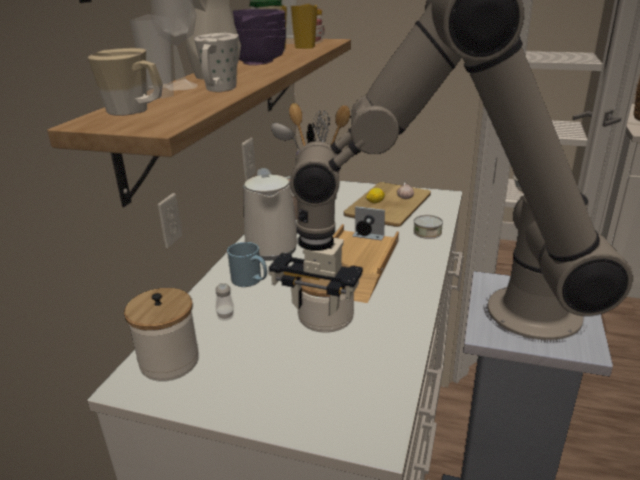

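View pics/a2_top.png

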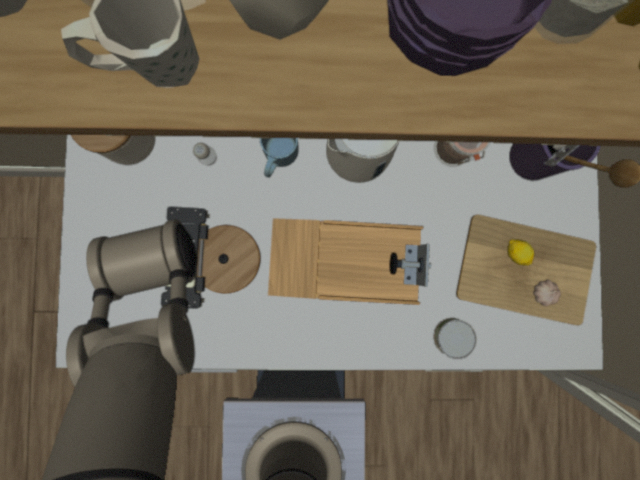

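Emit:
{"op": "send_rows", "data": {
  "motion": [
    {"hand": 0.5, "slide": [-0.5, 1.5, 10], "spin": 0},
    {"hand": 0.5, "slide": [-0.5, 1.5, 10], "spin": 0},
    {"hand": 0.5, "slide": [-1, 1.5, 10], "spin": 0},
    {"hand": 0.5, "slide": [-1, 1.5, 10], "spin": 0},
    {"hand": 0.5, "slide": [-1, 1.5, 10], "spin": 0}
  ]
}}

```text
time: 6.65
tool_pos: [0.4763, 0.1624, 0.0647]
tool_rot: [2.313, 1.529, 0.702]
contact_force: [-0.8, 11.0, 4.1]
opening: 0.0688
```

```bash
python3 st.py 0.4725 0.12 0.07; python3 look.py a3
```

```text
6.65 tcp [0.4763 0.1624 0.0647] open 0.0688 F [-0.81 10.97  4.06] q [0.16 0.48 1.82 0.03 0.8  0.18]
zdir [-0.04  -0.999 -0.028] ydir [ 0.999 -0.041  0.031]
tool delta mm [-6.6 -1.9 42.3]
spin needed -0.00016897881012979134
side lid 0.78 circle [441.2 117.4] 83.5 zmed 0.1131 stand [-254.3  -32.5]
   slope along 0.1 across -0.005
```

View pics/a3_side.png

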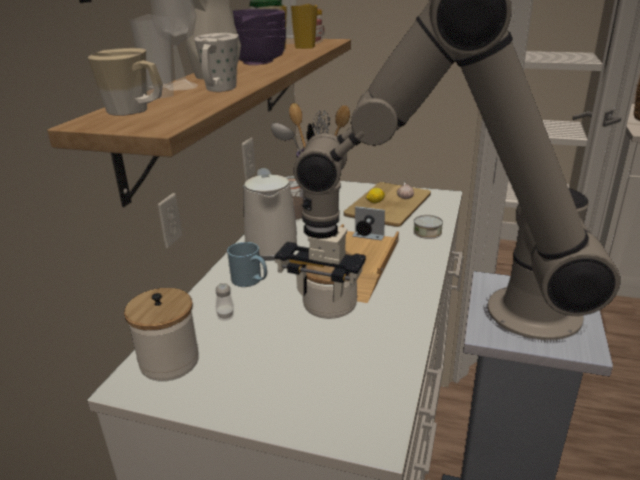

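```bash
python3 - <<'E'
import cv2,numpy as np
a=cv2.imread("pics/a3_side.png")[220:340,240:400]; b=cv2.imread("pics/a3_top.png")[190:330,150:350]
a=cv2.resize(a,(533,400),interpolation=cv2.INTER_CUBIC); b=cv2.resize(b,(266*1,400*1) if 0 else (266,186),interpolation=cv2.INTER_CUBIC)
o=np.zeros((400,800,3),np.uint8); o[:,:533]=a; o[:186,534:800]=b; cv2.imwrite("pics/a3c.png",np.clip(o*1.4,0,255))
E
```

```text
[ WARN:0@0.038] global loadsave.cpp:1063 imwrite_ Unsupported depth image for selected encoder is fallbacked to CV_8U.
```

View pics/a3c.png

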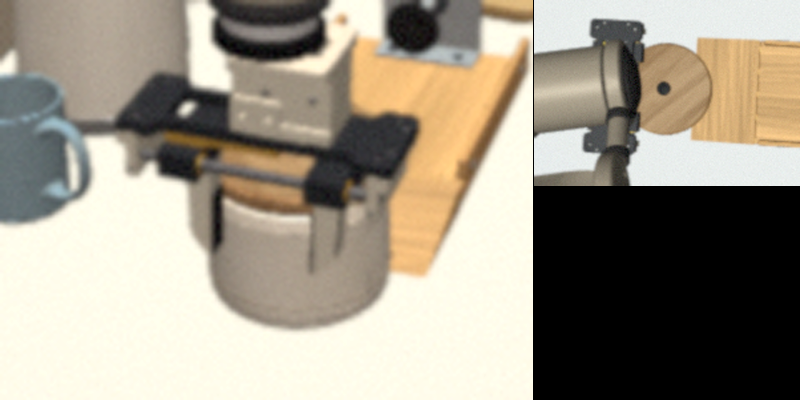

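Emit:
{"op": "send_rows", "data": {
  "motion": [
    {"hand": 0.5, "slide": [-1, 0, 10], "spin": 0},
    {"hand": 0.5, "slide": [-1, 0, 10], "spin": 0},
    {"hand": 0.5, "slide": [-1, 0, 10], "spin": 0},
    {"hand": 0.5, "slide": [-1, 0, 10], "spin": 0}
  ]
}}

```text
time: 7.25
tool_pos: [0.4758, 0.1263, 0.0684]
tool_rot: [2.345, 1.523, 0.735]
contact_force: [0.3, 10.0, 3.1]
opening: 0.0689
```

```bash
cat > crop.py <<'E'
import cv2,numpy as np,sys
n=sys.argv[1]
a=cv2.imread(f"pics/{n}_side.png")[200:330,260:420]; b=cv2.imread(f"pics/{n}_top.png")[200:330,180:440]
a=cv2.resize(a,(480,390),interpolation=cv2.INTER_CUBIC); b=cv2.resize(b,(780,390),interpolation=cv2.INTER_CUBIC)
b=b[:200*2-10]
o=np.zeros((600,800,3),np.uint8); a=cv2.resize(a,(400,300)); b=cv2.resize(b,(600,300)); o[:300,:400]=a; o[300:,:600]=b
cv2.imwrite(f"pics/{n}_c.png",np.clip(o*1.3,0,255).astype(np.uint8))
E
python3 st.py 0.4725 0.12 0.07; python3 look.py a4; python3 crop.py a4
```

```text
7.25 tcp [0.4758 0.1263 0.0684] open 0.0689 F [ 0.32 10.02  3.09] q [0.08 0.46 1.85 0.04 0.79 0.1 ]
zdir [-0.039 -0.999 -0.034] ydir [ 0.999 -0.04   0.034]
tool delta mm [-1.9 -3.   6.3]
spin needed 0.0012881692509721407
top lid 0.72 circle [468.8  56.2] 69.8 zmed 0.1223 stand [-194.3   -2.4]
   slope along 0.055 across 0.005
side lid 0.83 circle [462.7  72.1] 77.2 zmed 0.1171 stand [-209.9   -9.2]
   slope along 0.097 across 0.022
```

View pics/a4_c.png

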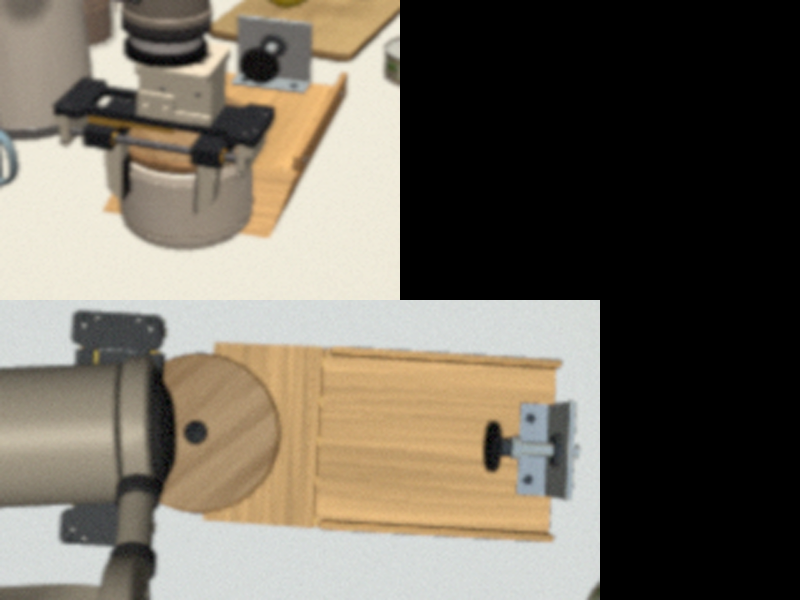

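Emit:
{"op": "send_rows", "data": {
  "motion": [
    {"hand": 0.5, "slide": [-1.5, 0, 10], "spin": 0},
    {"hand": 0.5, "slide": [-1.5, 0, 10], "spin": 0},
    {"hand": 0.5, "slide": [-1.5, 0, 10], "spin": 0},
    {"hand": 0.5, "slide": [-1.5, 0, 10], "spin": 0}
  ]
}}

```text
time: 7.85
tool_pos: [0.4736, 0.0899, 0.0728]
tool_rot: [2.416, 1.521, 0.807]
contact_force: [0.4, 3.9, -1.4]
opening: 0.069
```

```bash
python3 st.py 0.4725 0.08 0.075; python3 look.py a5; python3 crop.py a5
```

```text
7.85 tcp [0.4736 0.0899 0.0728] open 0.069 F [ 0.44  3.92 -1.35] q [0.   0.44 1.88 0.05 0.79 0.01]
zdir [-0.037 -0.999 -0.037] ydir [ 0.999 -0.038  0.033]
tool delta mm [-2.6 -0.7  9.8]
spin needed 0.0029042987008926773
top lid 0.65 circle [466.5  19.8] 70.0 zmed 0.13 stand [-157.8   -3.3]
   slope along 0.091 across -0.0
side lid 0.76 circle [450.   32.2] 72.7 zmed 0.1198 stand [-169.5  -20.3]
   slope along 0.148 across 0.009
```

View pics/a5_c.png

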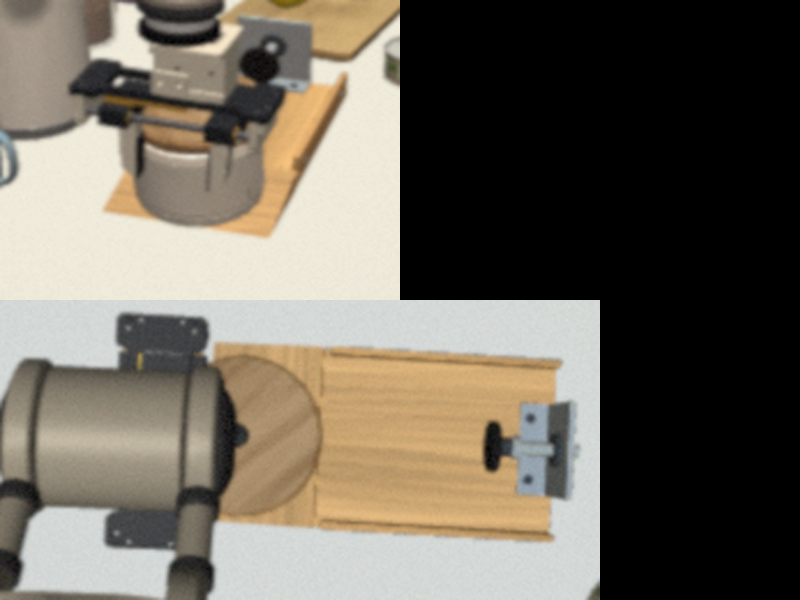

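Emit:
{"op": "send_rows", "data": {
  "motion": [
    {"hand": 0.5, "slide": [-2, 0, 10], "spin": 0.003},
    {"hand": 0.5, "slide": [-2, 0, 10], "spin": 0},
    {"hand": 0.5, "slide": [-2, 0, 10], "spin": 0},
    {"hand": 0.5, "slide": [-2, 0, 10], "spin": 0}
  ]
}}

```text
time: 8.45
tool_pos: [0.4717, 0.0528, 0.0795]
tool_rot: [2.469, 1.519, 0.859]
contact_force: [0.7, 13.4, 9.1]
opening: 0.0693
```

```bash
python3 st.py 0.4725 0.04 0.085; python3 look.py a6; python3 crop.py a6
```

```text
8.45 tcp [0.4717 0.0528 0.0795] open 0.0693 F [ 0.67 13.43  9.15] q [-0.08  0.42  1.89  0.06  0.81 -0.08]
zdir [-0.038 -0.998 -0.041] ydir [ 0.999 -0.04   0.032]
tool delta mm [-6.   1.5 12.5]
spin needed 0.0014601641678578673
top lid 0.63 circle [464.8 -17.9] 69.7 zmed 0.1338 stand [-120.1   -3.5]
   slope along 0.074 across -0.002
side lid 0.69 circle [460.5  30.8] 63.0 zmed 0.1273 stand [-168.6   -9.8]
   slope along 0.118 across 0.01
```

View pics/a6_c.png

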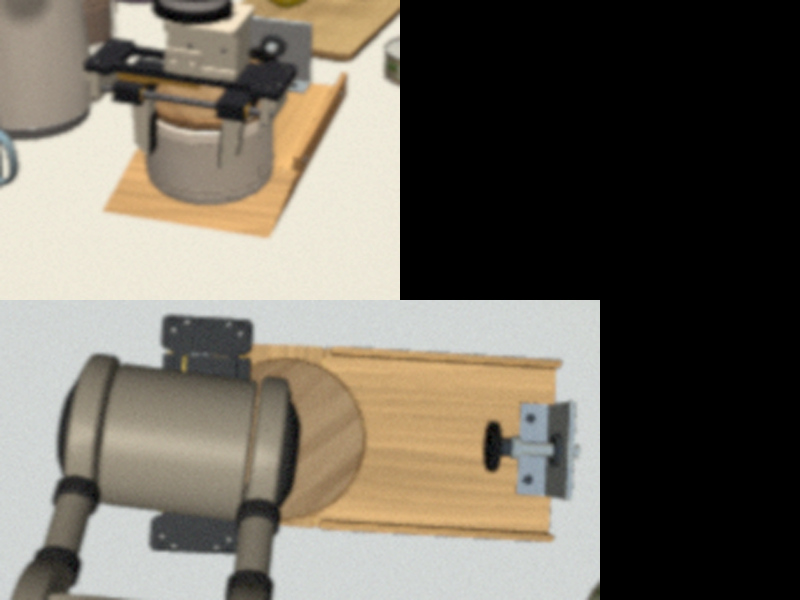

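Emit:
{"op": "send_rows", "data": {
  "motion": [
    {"hand": 0.5, "slide": [-2.2, 0, 7], "spin": 0},
    {"hand": 0.5, "slide": [-2.2, 0, 7], "spin": 0},
    {"hand": 0.5, "slide": [-1.5, 0, 7], "spin": 0}
  ]
}}

```text
time: 8.95
tool_pos: [0.4716, 0.0356, 0.0868]
tool_rot: [2.484, 1.513, 0.874]
contact_force: [-0.7, 8.5, 6.9]
opening: 0.0689
```

```bash
python3 st.py 0.4725 0.03 0.085; python3 look.py a7; python3 crop.py a7
```

```text
8.95 tcp [0.4716 0.0356 0.0868] open 0.0689 F [-0.73  8.46  6.95] q [-0.12  0.4   1.88  0.07  0.82 -0.12]
zdir [-0.038 -0.998 -0.045] ydir [ 0.999 -0.04   0.035]
tool delta mm [1.6 1.  5.6]
spin needed 0.0015569070429523875
top lid 0.86 circle [465.  -41.8] 69.1 zmed 0.1321 stand [-96.2  -2.4]
   slope along -0.03 across -0.001
```

View pics/a7_c.png

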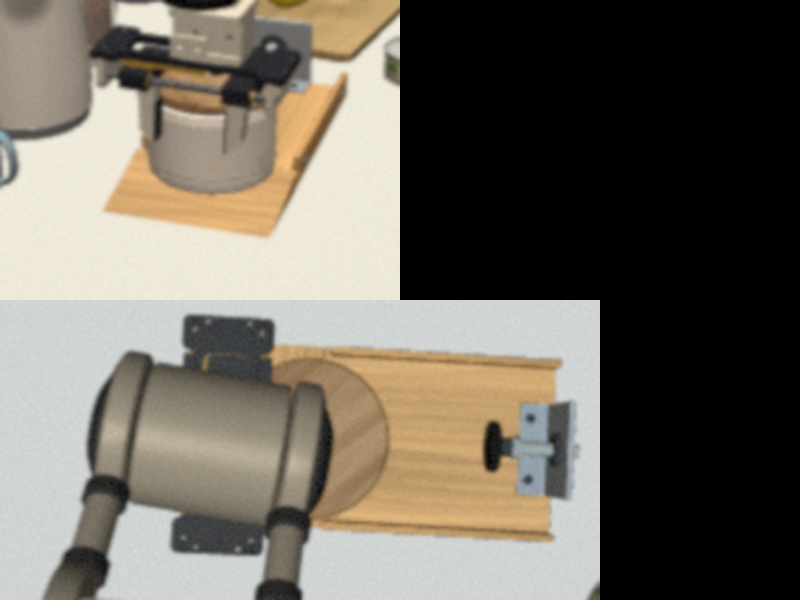

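Emit:
{"op": "send_rows", "data": {
  "motion": [
    {"hand": 0.5, "slide": [-0.3, 0, 7], "spin": 0},
    {"hand": 0.5, "slide": [-0.3, 0, 7], "spin": 0},
    {"hand": 0.5, "slide": [-0.3, 0, 7], "spin": 0}
  ]
}}

```text
time: 9.45
tool_pos: [0.4714, 0.0179, 0.0888]
tool_rot: [2.498, 1.509, 0.889]
contact_force: [-0.2, 7.6, 10.0]
opening: 0.0691
```

```bash
python3 st.py 0.4725 0.03 0.085; python3 look.py a8; python3 crop.py a8
```

```text
9.45 tcp [0.4714 0.0179 0.0888] open 0.0691 F [-0.24  7.65  9.97] q [-0.16  0.4   1.89  0.07  0.83 -0.17]
zdir [-0.038 -0.998 -0.049] ydir [ 0.999 -0.04   0.037]
tool delta mm [  4.4   0.5 -11.9]
spin needed 0.002073576631491317
top lid 0.92 circle [464.7 -59.5] 69.6 zmed 0.1279 stand [-78.5  -1.9]
   slope along -0.123 across -0.002
side lid 0.75 circle [469.4  -4.5] 67.1 zmed 0.1361 stand [-133.7    0.6]
   slope along -0.071 across -0.013
```

View pics/a8_c.png

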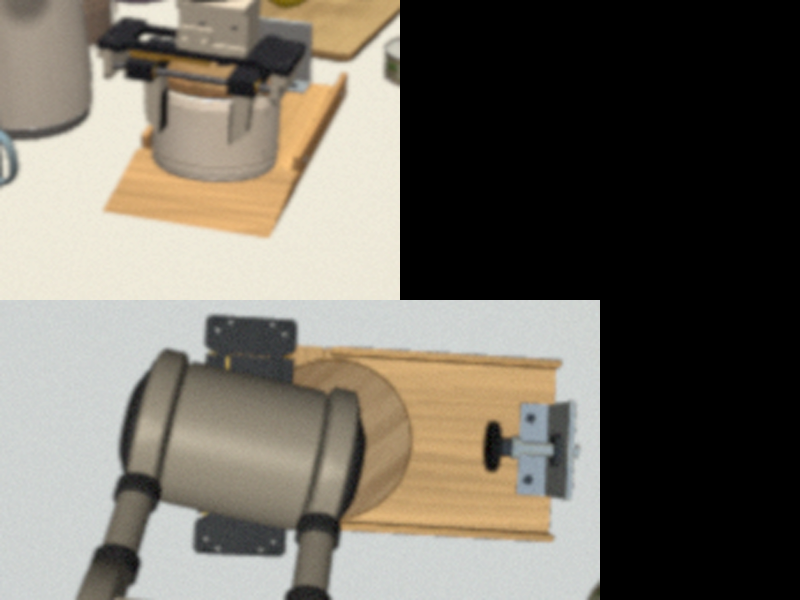

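Emit:
{"op": "send_rows", "data": {
  "motion": [
    {"hand": 0.5, "slide": [-1.5, 0, 7], "spin": 0},
    {"hand": 0.5, "slide": [-1, 0, 7], "spin": 0},
    {"hand": 0.5, "slide": [-0.3, 0, 7], "spin": 0},
    {"hand": 0.5, "slide": [-0.3, 0, 7], "spin": 0}
  ]
}}

```text
time: 10.05
tool_pos: [0.4685, -0.0102, 0.0885]
tool_rot: [2.572, 1.511, 0.965]
contact_force: [1.0, 4.7, -0.4]
opening: 0.0692
```

```bash
python3 st.py 0.4725 0.03 0.085; python3 look.py a9; python3 crop.py a9
```

```text
10.05 tcp [ 0.4685 -0.0102  0.0885] open 0.0692 F [ 1.    4.74 -0.42] q [-0.22  0.4   1.89  0.07  0.84 -0.24]
zdir [-0.036 -0.998 -0.05 ] ydir [ 0.999 -0.038  0.032]
tool delta mm [  5.6   2.3 -40.1]
spin needed 0.0038049428242505666
top lid 0.62 circle [463.2 -93.9] 68.8 zmed 0.1256 stand [-44.  -2.]
   slope along -0.177 across -0.002
side lid 0.7 circle [457.2 -35.2] 67.8 zmed 0.1355 stand [-102.5  -10.4]
   slope along -0.069 across -0.008
```

View pics/a9_c.png

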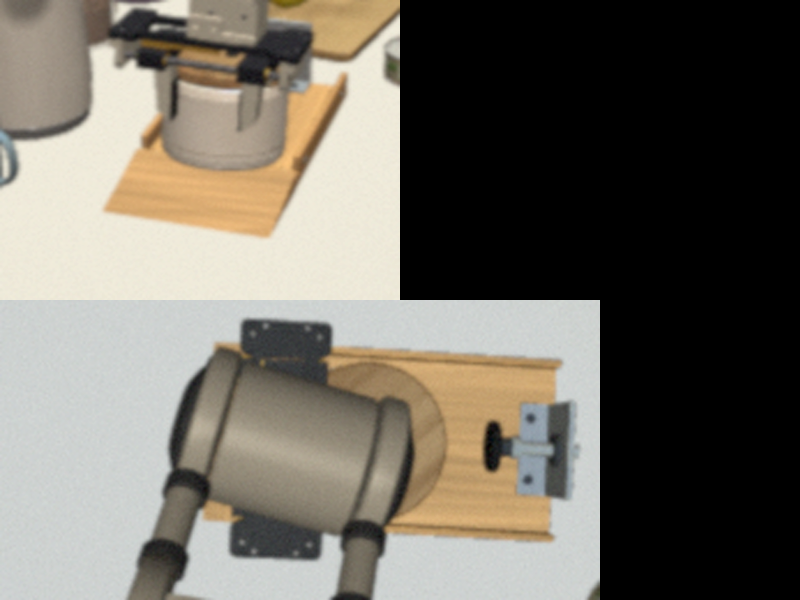

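```bash
python3 - <<'E'
from h import *
o=np.array([0.4635,-0.138]); d=np.array([-.04,-1])/np.hypot(.04,1); n=np.array([1,-.04])/np.hypot(.04,1)
p=vision.read_camera("top"); P=cloud(p,np.ones((480,640),bool))
sx=(P[:,:2]-o)@d*1000; sy=(P[:,:2]-o)@n*1000
for a in range(-60,70,5):
    r=[]
    for b in (-45,-30,-15,0,15,30,45):
        k=(abs(sx-a)<2.5)&(abs(sy-b)<4); r.append(round(np.median(P[k,2])*1000) if k.sum() else -1)
    print(a,r)
p=vision.read_camera("side")
a=p["pixels"][200:300,290:410]; cv2.imwrite("pics/z9.png",cv2.resize(a,(720,600),interpolation=cv2.INTER_CUBIC))
E
```

```text
-60 [443, 448, 448, 441, 422, -1, 132]
-55 [434, 447, 447, 441, 427, -1, 132]
-50 [421, 434, 446, 440, 424, -1, 131]
-45 [-1, 426, 429, 431, 424, -1, 131]
-40 [-1, -1, 419, 412, -1, 131, 130]
-35 [-1, -1, -1, -1, -1, -1, 129]
-30 [-1, -1, -1, -1, -1, -1, 128]
-25 [-1, -1, -1, -1, -1, -1, 128]
-20 [-1, -1, -1, -1, -1, -1, 127]
-15 [-1, -1, -1, -1, -1, 126, 127]
-10 [126, 124, -1, 125, 126, 125, 125]
-5 [124, 124, 125, 126, 125, 125, 125]
0 [123, 123, 124, 124, 125, 125, 124]
5 [123, 124, 123, 123, 124, 122, -1]
10 [117, 123, 122, 123, 122, 121, -1]
15 [-1, 122, 121, 120, 122, 119, -1]
20 [15, -1, 118, 119, 118, -1, 14]
25 [16, -1, -1, -1, -1, -1, 13]
30 [14, 12, -1, -1, -1, 12, 14]
35 [13, 13, 12, -1, 13, 13, 12]
40 [12, 14, 13, 13, 14, 12, 14]
45 [13, 13, 15, 13, 13, 13, 14]
50 [13, 14, 13, 13, 13, 14, 14]
55 [13, 12, 13, 13, 13, 13, 13]
60 [13, 14, 13, 14, 14, 12, 13]
65 [14, 14, 59, 49, 51, 14, 13]
```

View pics/z9.png

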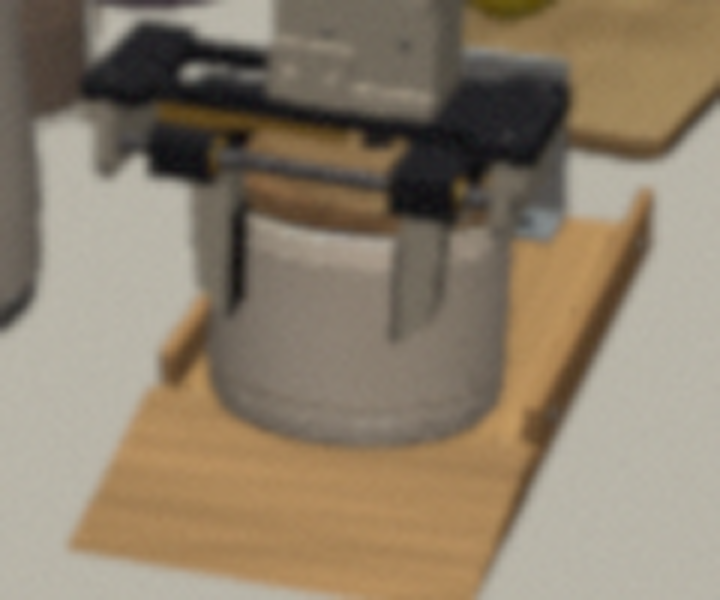

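Emit:
{"op": "send_rows", "data": {
  "motion": [
    {"hand": 0.5, "slide": [-0.3, 0, 6], "spin": 0.003},
    {"hand": 0.5, "slide": [-0.3, 0, 6], "spin": 0},
    {"hand": 0.5, "slide": [-0.3, 0, 6], "spin": 0},
    {"hand": 0.5, "slide": [-0.3, 0, 6], "spin": 0}
  ]
}}

```text
time: 10.75
tool_pos: [0.4674, -0.0326, 0.0887]
tool_rot: [2.594, 1.51, 0.985]
contact_force: [0.4, 4.6, -0.5]
opening: 0.0692
```

```bash
cat > prof.py <<'E'
from h import *
import sys
o=np.array([0.4635,-0.138]); d=np.array([-.04,-1])/np.hypot(.04,1); n=np.array([1,-.04])/np.hypot(.04,1)
s=observe(); t=s["tool_pos"]; hx=(t[:2]-o)@d*1000
A=axes()
print(round(s["time"],2),"hand stand",round(hx,1),"y",round((t[:2]-o)@n*1000,1),"z",round(t[2]*1000,1),"F along",round(-s["contact_force"][:2]@d,2),"Fz",round(s["contact_force"][2],2),"zdir z",np.round(A[2,2],3))
p=vision.read_camera("top"); cv2.imwrite(f"pics/{sys.argv[1]}_top.png",p["pixels"]); P=cloud(p,np.ones((480,640),bool))
sx=(P[:,:2]-o)@d*1000; sy=(P[:,:2]-o)@n*1000
k=(sx>hx+30)&(sx<hx+175)&(abs(sy)<75)&(P[:,2]>.102)&(P[:,2]<.14)
q=np.c_[sx[k],sy[k],P[k,2]*1000]
M=np.c_[q[:,0],q[:,1],np.ones(len(q))]; e=np.ones(len(q),bool)
for _ in range(6):
    c=np.linalg.lstsq(M[e],q[e,2],rcond=None)[0]; e=abs(M@c-q[:,2])<2.5
f=q[e]
# leading edge: max sx per sy bin; fit centre with r=70
ed=[]
for b in range(-60,61,6):
    g=f[abs(f[:,1]-b)<3]
    if len(g)>3: ed.append((np.percentile(g[:,0],98),b))
ed=np.array(ed)
from scipy.optimize import least_squares
r=least_squares(lambda v: np.hypot(ed[:,0]-v[0],ed[:,1]-v[1])-69,[hx+70,0],loss="soft_l1").x if len(ed)>4 else None
print("lid centre",np.round(r,1),"slope along",round(c[0],3),"across",round(c[1],3),"z at centre",round(c@[r[0],r[1],1],1), len(f))
p=vision.read_camera("side"); cv2.imwrite(f"pics/{sys.argv[1]}_side.png",p["pixels"])
a=p["pixels"][190:290,290:410]; cv2.imwrite(f"pics/{sys.argv[1]}_z.png",cv2.resize(a,(720,600),interpolation=cv2.INTER_CUBIC))
E
python3 prof.py b0
```

```text
10.75 hand stand -105.4 y -0.3 z 88.7 F along 4.58 Fz -0.51 zdir z -0.052
lid centre [-27.   -4.6] slope along -0.146 across 0.002 z at centre 130.7 698
```

View pics/b0_z.png

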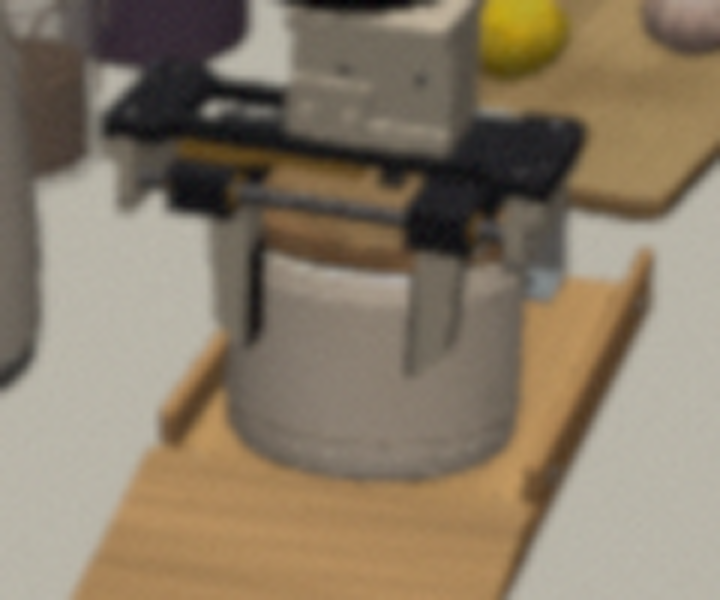

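The canister is leaning forward about 0.14 rad because I'm pushing it too high. I'll back off to let it settle, then push lower.

Emit:
{"op": "send_rows", "data": {
  "motion": [
    {"hand": 0.5, "slide": [0, 0, -5], "spin": 0},
    {"hand": 0.5, "slide": [0, 0, -5], "spin": 0},
    {"hand": 0.5, "slide": [0, 0, -2], "spin": 0},
    {"hand": 0.5, "slide": [0, 0, 0], "spin": 0}
  ]
}}

```text
time: 11.25
tool_pos: [0.4685, -0.0211, 0.0897]
tool_rot: [2.541, 1.512, 0.932]
contact_force: [0.1, 0.4, -0.2]
opening: 0.0693
```

```bash
python3 prof.py b1
```

```text
11.25 hand stand -117.0 y 0.4 z 89.7 F along 0.42 Fz -0.16 zdir z -0.049
lid centre [-32.1  -5. ] slope along -0.079 across 0.001 z at centre 128.3 1013
```

View pics/b1_z.png

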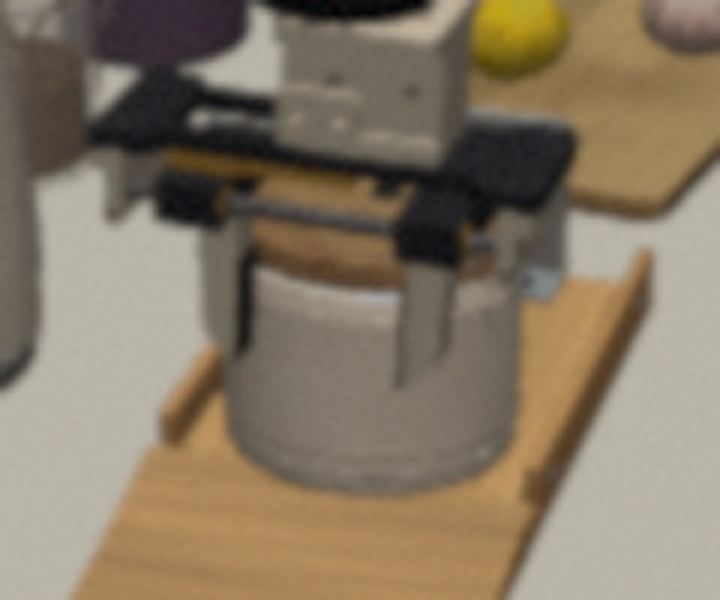

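```bash
cat > can.py <<'E'
from h import *
from scipy.optimize import least_squares
o=np.array([0.4635,-0.138]); d=np.array([-.04,-1])/np.hypot(.04,1); n=np.array([1,-.04])/np.hypot(.04,1)
p=vision.read_camera("side"); r=vision.cut_out(p,"canister")
for x in r[:2]:
    P=cloud(p,x["mask"]); S=np.c_[(P[:,:2]-o)@d*1000,(P[:,:2]-o)@n*1000,P[:,2]*1000]
    S=S[(S[:,2]>25)&(S[:,2]<110)&(abs(S[:,1])<70)&(S[:,0]<0)]
    # tilted cylinder: x centre = a + b*z
    f=lambda v: np.hypot(S[:,0]-v[0]-v[1]*(S[:,2]-14),S[:,1]-v[2])-66
    q=least_squares(f,[-50,0.05,0],loss="soft_l1",f_scale=1.5)
    print("can conf",round(x["conf"],2),len(S),"base x",round(q.x[0],1),"lean",round(q.x[1],3),"y",round(q.x[2],1),"top centre x at z109",round(q.x[0]+q.x[1]*95,1),"resid",round(np.median(abs(f(q.x))),2))
E
python3 can.py
```

```text
can conf 0.85 1278 base x -49.4 lean 0.079 y 0.8 top centre x at z109 -41.9 resid 1.37
```

Emit:
{"op": "send_rows", "data": {
  "motion": [
    {"hand": 0.5, "slide": [6, 0, 0], "spin": 0},
    {"hand": 0.5, "slide": [6, 0, 0], "spin": 0},
    {"hand": 0.5, "slide": [0, 0, 5], "spin": 0},
    {"hand": 0.5, "slide": [-0.2, 0, 5], "spin": 0},
    {"hand": 0.5, "slide": [-0.2, 0, 4], "spin": 0},
    {"hand": 0.5, "slide": [-0.2, 0, 4], "spin": 0}
  ]
}}

```text
time: 12.05
tool_pos: [0.4673, -0.0382, 0.0756]
tool_rot: [2.617, 1.51, 1.006]
contact_force: [-0.4, 4.3, -1.2]
opening: 0.0688
```

```bash
python3 prof.py b2; python3 can.py
```

```text
12.05 hand stand -99.9 y -0.2 z 75.6 F along 4.33 Fz -1.19 zdir z -0.053
lid centre [-22.8  -4.7] slope along -0.079 across -0.005 z at centre 128.3 678
can conf 0.87 1204 base x -38.6 lean 0.068 y 0.2 top centre x at z109 -32.1 resid 1.46
can conf 0.44 12 base x -54.3 lean -0.192 y -9.2 top centre x at z109 -72.5 resid 0.54
```

Emit:
{"op": "send_rows", "data": {
  "motion": [
    {"hand": 0.5, "slide": [-0.2, 0, 4], "spin": 0},
    {"hand": 0.5, "slide": [-0.2, 0, 4], "spin": 0},
    {"hand": 0.5, "slide": [-0.2, 0, 4], "spin": 0},
    {"hand": 0.5, "slide": [-0.2, 0, 4], "spin": 0}
  ]
}}

```text
time: 12.65
tool_pos: [0.4663, -0.0545, 0.0754]
tool_rot: [2.63, 1.51, 1.02]
contact_force: [-0.5, 4.5, -1.6]
opening: 0.069
```

```bash
python3 prof.py b3; python3 can.py
```

```text
12.65 hand stand -83.6 y -0.6 z 75.4 F along 4.52 Fz -1.56 zdir z -0.053
lid centre [-6.2 -4.6] slope along -0.081 across -0.007 z at centre 128.4 540
can conf 0.94 1115 base x -21.8 lean 0.059 y -0.2 top centre x at z109 -16.3 resid 1.49
```

View pics/b3_z.png

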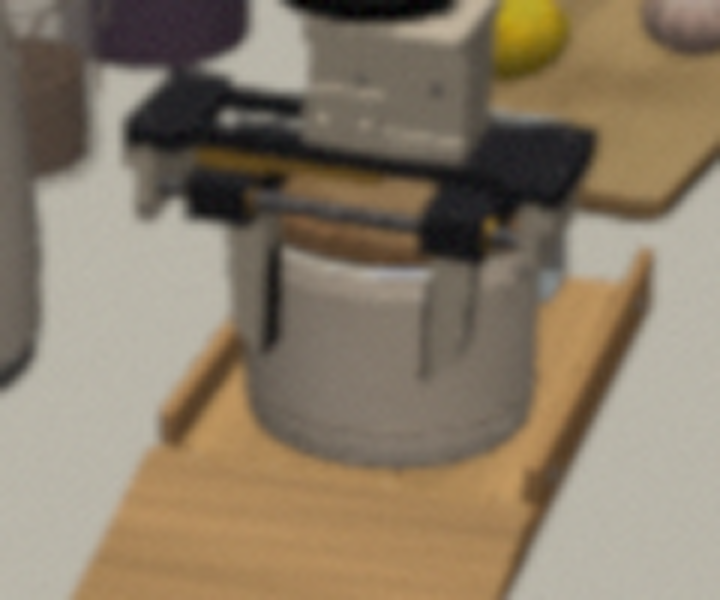

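Emit:
{"op": "send_rows", "data": {
  "motion": [
    {"hand": 0.5, "slide": [0, 0, -5], "spin": 0},
    {"hand": 0.5, "slide": [0, 0, -5], "spin": 0},
    {"hand": 0.5, "slide": [0, 0, 0], "spin": 0}
  ]
}}

```text
time: 13.15
tool_pos: [0.4676, -0.0447, 0.0764]
tool_rot: [2.58, 1.511, 0.97]
contact_force: [-1.2, 0.1, -0.2]
opening: 0.0688
```

```bash
python3 prof.py b4; python3 can.py
```

```text
13.15 hand stand -93.4 y 0.3 z 76.4 F along 0.09 Fz -0.21 zdir z -0.051
lid centre [-12.4  -4.1] slope along -0.007 across -0.005 z at centre 124.9 725
can conf 0.94 1132 base x -22.1 lean 0.01 y 0.3 top centre x at z109 -21.1 resid 1.42
```

View pics/b4_z.png

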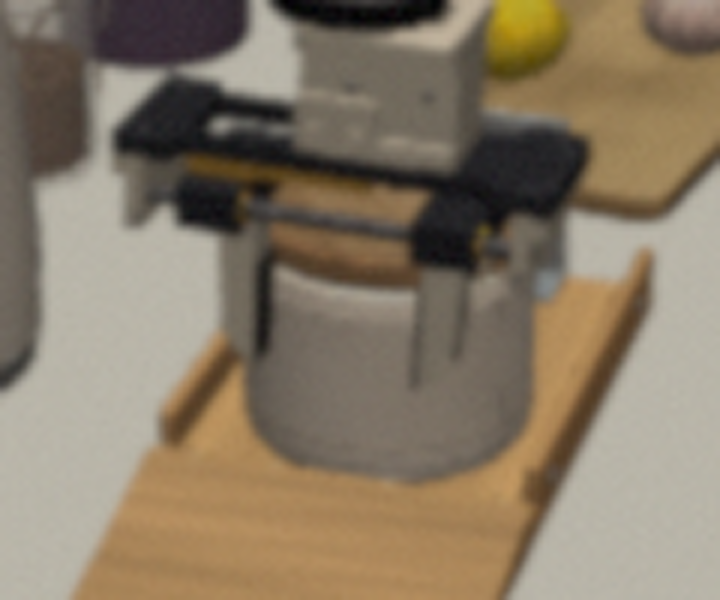

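Emit:
{"op": "send_rows", "data": {
  "motion": [
    {"hand": 0.5, "slide": [4, 0, 0], "spin": 0},
    {"hand": 0.5, "slide": [3.5, 0, 0], "spin": 0},
    {"hand": 0.5, "slide": [0, 0, 4], "spin": 0},
    {"hand": 0.5, "slide": [-0.2, 0, 4], "spin": 0},
    {"hand": 0.5, "slide": [-0.2, 0, 3], "spin": 0},
    {"hand": 0.5, "slide": [-0.2, 0, 3], "spin": 0},
    {"hand": 0.5, "slide": [-0.2, 0, 3], "spin": 0}
  ]
}}

```text
time: 14.05
tool_pos: [0.4666, -0.0601, 0.068]
tool_rot: [2.65, 1.506, 1.038]
contact_force: [1.2, 5.9, 1.0]
opening: 0.0691
```

```bash
python3 prof.py b5; python3 can.py
```

```text
14.05 hand stand -78.0 y 0.0 z 68.0 F along 5.98 Fz 1.02 zdir z -0.057
lid centre [-3.4 -3.6] slope along -0.016 across -0.035 z at centre 126.6 462
can conf 0.89 1100 base x -12.1 lean 0.009 y -0.3 top centre x at z109 -11.2 resid 1.42
```

View pics/b5_z.png

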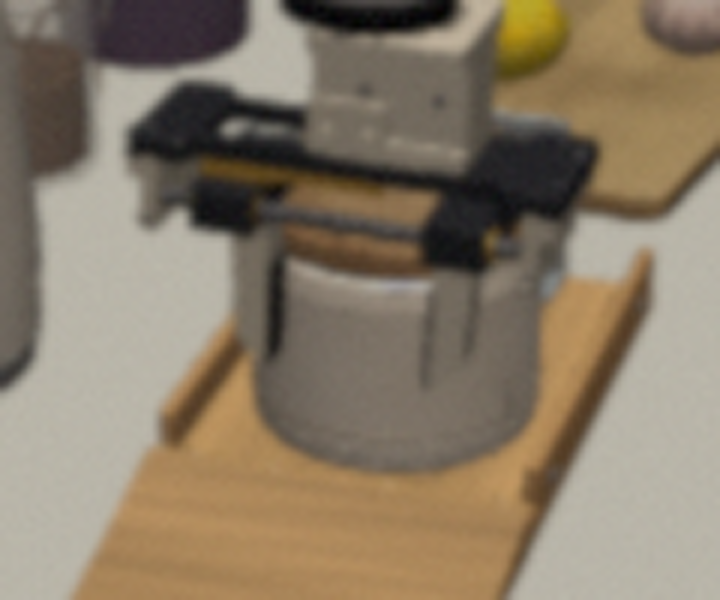

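Emit:
{"op": "send_rows", "data": {
  "motion": [
    {"hand": 0.5, "slide": [-0.4, 0, 3], "spin": 0},
    {"hand": 0.5, "slide": [-0.4, 0, 3], "spin": 0},
    {"hand": 0.5, "slide": [-0.3, 0, 3], "spin": 0}
  ]
}}

```text
time: 14.55
tool_pos: [0.4657, -0.0684, 0.0683]
tool_rot: [2.675, 1.506, 1.064]
contact_force: [1.4, 4.2, -0.7]
opening: 0.0685
```

```bash
python3 prof.py b6; python3 can.py
```

```text
14.55 hand stand -69.7 y -0.6 z 68.3 F along 4.21 Fz -0.72 zdir z -0.058
lid centre [ 4.1 -3.6] slope along -0.022 across -0.056 z at centre 127.9 444
can conf 0.86 1030 base x -3.6 lean 0.01 y -0.9 top centre x at z109 -2.7 resid 1.53
can conf 0.2 0 base x -50.0 lean 0.05 y 0.0 top centre x at z109 -45.2 resid nan
  return _methods._mean(a, axis=axis, dtype=dtype,
  ret = ret.dtype.type(ret / rcount)
```

Emit:
{"op": "send_rows", "data": {
  "motion": [
    {"hand": 0.5, "slide": [-0.2, 0, 2], "spin": 0},
    {"hand": 0.5, "slide": [-0.2, 0, 2], "spin": 0}
  ]
}}

```text
time: 14.95
tool_pos: [0.4654, -0.0722, 0.0683]
tool_rot: [2.682, 1.506, 1.071]
contact_force: [0.4, 4.5, -0.7]
opening: 0.0689
```

Emit:
{"op": "send_rows", "data": {
  "motion": [
    {"hand": 0.5, "slide": [-0.2, 0, 2], "spin": 0}
  ]
}}

```text
time: 15.05
tool_pos: [0.4652, -0.074, 0.0684]
tool_rot: [2.69, 1.506, 1.078]
contact_force: [0.0, 6.8, 0.5]
opening: 0.0689
```

Emit:
{"op": "send_rows", "data": {
  "motion": [
    {"hand": 0.5, "slide": [-0.2, 0, 2], "spin": 0}
  ]
}}

```text
time: 15.15
tool_pos: [0.465, -0.0755, 0.0686]
tool_rot: [2.698, 1.505, 1.086]
contact_force: [0.2, 8.6, 2.2]
opening: 0.0688
```

Emit:
{"op": "send_rows", "data": {
  "motion": [
    {"hand": 0.5, "slide": [-0.1, 0, 2], "spin": 0}
  ]
}}

```text
time: 15.25
tool_pos: [0.4649, -0.0768, 0.0687]
tool_rot: [2.708, 1.504, 1.097]
contact_force: [1.0, 10.6, 2.5]
opening: 0.0689
```

Emit:
{"op": "send_rows", "data": {
  "motion": [
    {"hand": 0.5, "slide": [-0.1, 0, 2], "spin": 0}
  ]
}}

```text
time: 15.35
tool_pos: [0.4649, -0.0779, 0.0689]
tool_rot: [2.719, 1.502, 1.108]
contact_force: [2.0, 11.1, 2.7]
opening: 0.0688
```

```bash
python3 prof.py b7; python3 can.py 2>/dev/null
```

```text
15.35 hand stand -60.1 y -1.0 z 68.9 F along 11.15 Fz 2.72 zdir z -0.063
lid centre [15.6 -5.2] slope along -0.024 across -0.052 z at centre 127.9 399
can conf 0.97 1078 base x 5.1 lean 0.013 y -1.4 top centre x at z109 6.4 resid 1.47
```

View pics/b7_z.png

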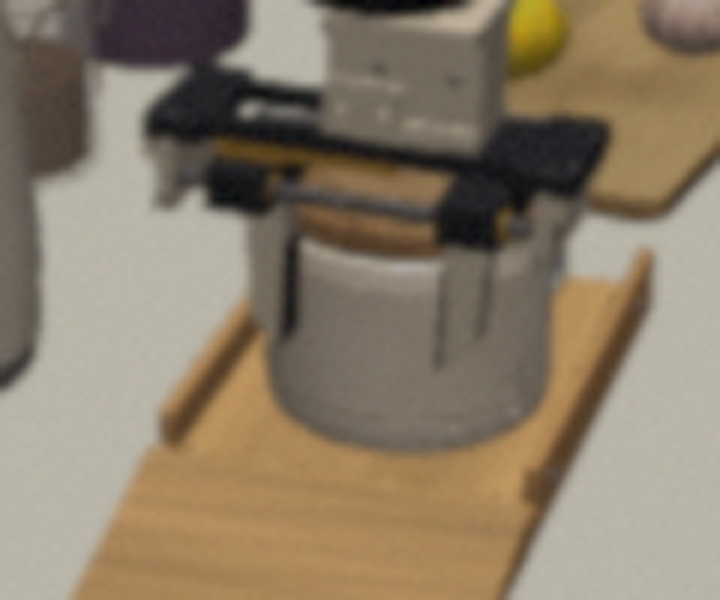

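Emit:
{"op": "send_rows", "data": {
  "motion": [
    {"hand": 0.5, "slide": [-0.1, 0, 3], "spin": 0}
  ]
}}

```text
time: 15.65
tool_pos: [0.4648, -0.0796, 0.069]
tool_rot: [2.731, 1.501, 1.119]
contact_force: [1.8, 12.8, 3.4]
opening: 0.0692
```

Emit:
{"op": "send_rows", "data": {
  "motion": [
    {"hand": 0.5, "slide": [-0.1, 0, 3], "spin": 0}
  ]
}}

```text
time: 15.75
tool_pos: [0.4646, -0.0811, 0.0691]
tool_rot: [2.747, 1.498, 1.135]
contact_force: [2.4, 13.5, 1.8]
opening: 0.0688
```

Emit:
{"op": "send_rows", "data": {
  "motion": [
    {"hand": 0.5, "slide": [0, 0, 2], "spin": 0},
    {"hand": 0.5, "slide": [0, 0, 1], "spin": 0}
  ]
}}

```text
time: 15.95
tool_pos: [0.4645, -0.0814, 0.0693]
tool_rot: [2.771, 1.494, 1.16]
contact_force: [1.9, 9.8, 0.3]
opening: 0.0689
```

```bash
python3 prof.py b8; python3 can.py 2>/dev/null
```

```text
15.95 hand stand -56.6 y -1.2 z 69.3 F along 9.88 Fz 0.3 zdir z -0.071
lid centre [18.1 -4.1] slope along -0.032 across -0.067 z at centre 128.8 374
can conf 0.8 1122 base x 8.2 lean 0.022 y -1.3 top centre x at z109 10.3 resid 1.72
```

Emit:
{"op": "send_rows", "data": {
  "motion": [
    {"hand": 0.5, "slide": [0, 0, -2], "spin": 0},
    {"hand": 0.5, "slide": [0, 0, -2], "spin": 0},
    {"hand": 0.5, "slide": [0, 0, -2], "spin": 0},
    {"hand": 0.5, "slide": [0, 0, -3], "spin": 0},
    {"hand": 0.5, "slide": [0, 0, -4], "spin": 0},
    {"hand": 0.5, "slide": [0, 0, -5], "spin": 0},
    {"hand": 0.5, "slide": [0, 0, -10], "spin": 0},
    {"hand": 0.5, "slide": [0, 0, -15], "spin": 0}
  ]
}}

```text
time: 16.95
tool_pos: [0.4673, -0.0394, 0.0728]
tool_rot: [2.719, 1.497, 1.105]
contact_force: [-0.3, -0.2, -0.3]
opening: 0.0689
```

Emit:
{"op": "send_rows", "data": {
  "motion": [
    {"hand": 0.5, "slide": [-5, 0, -20], "spin": 0},
    {"hand": 0.5, "slide": [-10, 0, -25], "spin": 0},
    {"hand": 0.5, "slide": [-20, 0, -30], "spin": 0},
    {"hand": 0.5, "slide": [-20, 0, -35], "spin": 0},
    {"hand": 0.5, "slide": [-20, 0, -35], "spin": 0},
    {"hand": 0.5, "slide": [-20, 0, -35], "spin": 0},
    {"hand": 0.5, "slide": [-20, 0, 0], "spin": 0}
  ]
}}

```text
time: 17.65
tool_pos: [0.4677, 0.1447, 0.2022]
tool_rot: [2.81, 1.498, 1.197]
contact_force: [-0.7, 0.6, 0.4]
opening: 0.0688
```

```bash
python3 prof.py c0; python3 can.py 2>/dev/null; python3 look.py c0; python3 st.py
```

```text
17.65 hand stand -282.6 y -7.1 z 202.2 F along 0.59 Fz 0.37 zdir z -0.069
can conf 0.81 1169 base x 8.4 lean 0.003 y -1.3 top centre x at z109 8.7 resid 1.55
top lid 0.96 circle [ 457.2 -155.4] 70.9 zmed 0.1249 stand [17.7 -5.6]
   slope along 0.003 across 0.001
side lid 0.92 circle [407.3 -46.9] 225.6 zmed 0.1245 stand [-88.8 -59.8]
   slope along 0.014 across 0.001
18.0 tcp [0.4677 0.1401 0.1997] open 0.0687 F [ 0.16 -0.83 -0.06] q [0.09 0.28 1.7  0.07 1.14 0.11]
zdir [-0.047 -0.997 -0.067] ydir [ 0.999 -0.048  0.021]Traceback (most recent call last):
  File "prof.py", line 23, in <module>
    print("lid centre",np.round(r,1),"slope along",round(c[0],3),"across",round(c[1],3),"z at centre",round(c@[r[0],r[1],1],1), len(f))
                       ~~~~~~~~^^^^^
    return _wrapfunc(a, 'round', decimals=decimals, out=out)
    return _wrapit(obj, method, *args, **kwds)
    result = getattr(arr, method)(*args, **kwds)
TypeError: unsupported operand type(s) for *: 'NoneType' and 'float'
```

View pics/c0_top.png

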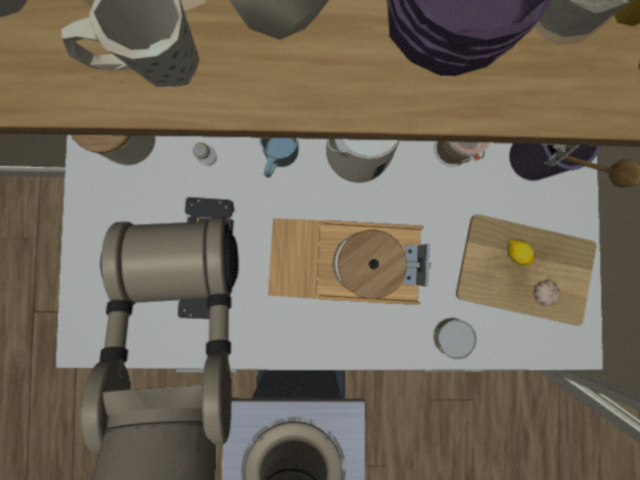

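```bash
cat > off.py <<'E'
from h import *
import sys
from scipy.optimize import least_squares
o=np.array([0.4635,-0.138]); d=np.array([-.04,-1])/np.hypot(.04,1); n=np.array([1,-.04])/np.hypot(.04,1)
p=vision.read_camera("top"); 
P=cloud(p,np.ones((480,640),bool)); z=p["range_z"]; vv,uu=np.nonzero(z>0)
S=np.c_[(P[:,:2]-o)@d*1000,(P[:,:2]-o)@n*1000,P[:,2]*1000]
k=(S[:,2]>132)&(S[:,2]<160)&(abs(S[:,0]-12)<40)&(abs(S[:,1])<40); print("knob",k.sum(),np.round(np.median(S[k],0),1))
L=(S[:,2]>118)&(S[:,2]<131)&(abs(S[:,0]-12)<90)&(abs(S[:,1])<85)
c=cv2.minEnclosingCircle(S[L][:,:2].astype(np.float32)); print("lid",np.round(c[0],1),round(c[1],1))
bgr=p["pixels"][vv,uu].astype(int); white=(bgr[:,2]-bgr[:,0]<30)&(bgr.sum(1)>330)
rim=(S[:,2]>60)&(S[:,2]<116)&(S[:,0]<-20)&(S[:,0]>-90)&(abs(S[:,1])<60)
r=S[rim]; 
for b in range(-36,37,12):
    g=r[abs(r[:,1]-b)<6]
    if len(g): print(b,len(g),np.round([g[:,0].min(),np.percentile(g[:,0],10),np.median(g[:,2])],1), "-> cx",round(np.percentile(g[:,0],5)+np.sqrt(66**2-b*b),1))
a=p["pixels"][210:320,310:440]; cv2.imwrite(f"pics/{sys.argv[1]}.png",cv2.resize(a,(780,600) if 0 else (709,600),interpolation=cv2.INTER_CUBIC))
E
python3 off.py d0
```

```text
knob 86 [ 17.3  -5.3 147.1]
lid [18.5 -5. ] 70.1
-36 22 [-51.6 -50.8 104.1] -> cx 4.0
-24 22 [-55.2 -54.1 104.8] -> cx 6.8
-12 27 [-57.  -56.7 104.9] -> cx 8.0
0 27 [-57.4 -57.1 105.7] -> cx 8.8
12 26 [-56.4 -55.6 105.9] -> cx 9.0
24 24 [-53.1 -52.  105. ] -> cx 9.5
36 21 [-48.2 -44.9 103.3] -> cx 9.0
```

View pics/d0.png

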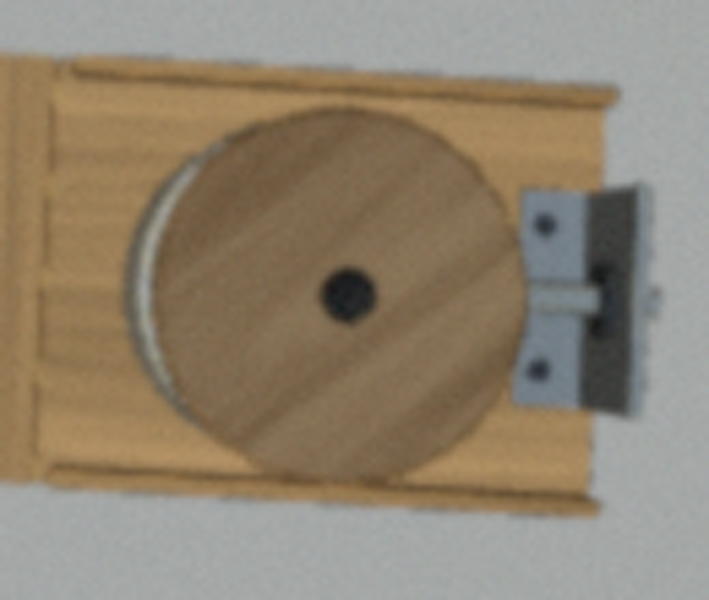

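```bash
python3 can.py; python3 - <<'E'
from h import *
o=np.array([0.4635,-0.138]); d=np.array([-.04,-1])/np.hypot(.04,1); n=np.array([1,-.04])/np.hypot(.04,1)
p=vision.read_camera("side"); a=p["pixels"][180:280,310:430]; cv2.imwrite("pics/e0.png",cv2.resize(a,(720,600),interpolation=cv2.INTER_CUBIC))
for t in ("mug","shaker","tin"):
    for c in ("side","top"):
        p=vision.read_camera(c); r=vision.cut_out(p,t)
        if r: P=cloud(p,r[0]["mask"]); print(t,c,np.round(r[0]["uv"]),np.round(np.median(P,0),3))
print(observe()["time"])
E
python3 can.py
```

```text
can conf 0.75 1200 base x 8.3 lean 0.008 y -1.4 top centre x at z109 9.0 resid 1.51
can conf 0.46 0 base x -50.0 lean 0.05 y 0.0 top centre x at z109 -45.2 resid nan
mug side [249. 264.] [0.708 0.066 0.06 ]
mug top [276. 153.] [0.707 0.044 0.023]
shaker side [222. 303.] [0.691 0.22  0.048]
shaker top [205. 156.] [0.69  0.198 0.065]
tin side [425. 225.] [ 0.294 -0.333  0.034]
tin top [457. 337.] [ 0.296 -0.353  0.036]
18.8
can conf 0.86 1193 base x 8.2 lean 0.011 y -1.3 top centre x at z109 9.2 resid 1.44
can conf 0.37 0 base x -50.0 lean 0.05 y 0.0 top centre x at z109 -45.2 resid nan
  return _methods._mean(a, axis=axis, dtype=dtype,
  ret = ret.dtype.type(ret / rcount)
  return _methods._mean(a, axis=axis, dtype=dtype,
  ret = ret.dtype.type(ret / rcount)
```

View pics/e0.png

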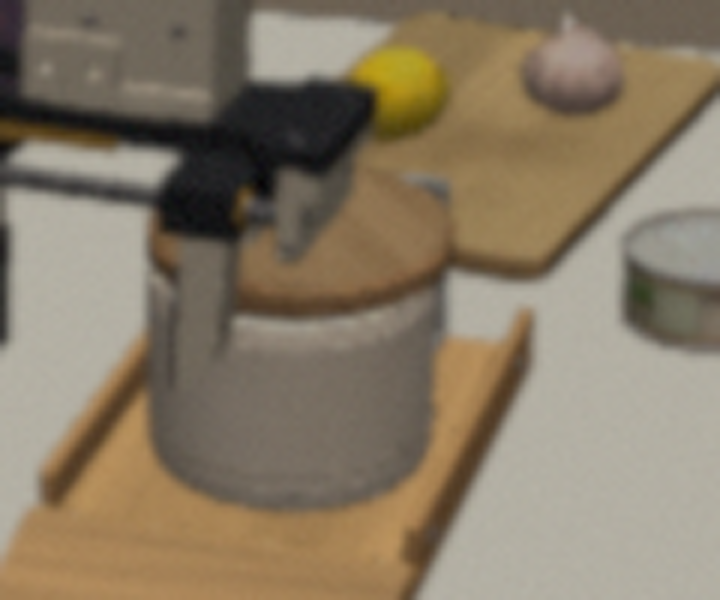

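```bash
python3 -c "
from cell import job
print(job.hand_in())"
```

```text
the job is handed in; nothing more can be done
None
```

The canister is parked upright on the bay floor against the sprung buffer, and the job was handed in at about 19 s of the 64 s allowed; it reports no verdict.

I pushed it with two half-open fingers, steering it onto the centre line and then up the ramp and over the lip. Near the lip it leaned forward about 0.14 rad because I was pushing too high. I backed off twice to let it settle and pushed lower after that.

**Buffer:** the wrist force rose from 4.5 N (sliding alone) to 13.5 N over 9 mm, matching the 1 N/mm spring. That puts the buffer at about 9 N at most; I did not measure the buffer force directly. I then let go slowly.

**Last checks:**
- **Canister:** it stands at stand x ≈ +8 mm, with a lean within 0.01 rad and no movement between looks. It is about 8 mm past where the pad was first felt, so it should still be touching.
- **Lid:** it lies flat but sits about 9–10 mm forward of centre, inside the 15 mm limit. I left it, since moving it risked disturbing the canister.
- **Bystanders:** mug, shaker and tin show no shift in the top view. The side camera's median point on the tin differs by about 17 mm from the start, when the arm partly hid it, so I trusted the top view.
- **Disagreement:** I expected the buffer to push the canister back a few mm on release, but the cameras showed almost none. Friction may be holding it, or the finger-occluded reading just before release may be off by a few mm.

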